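# Push the last book into the packed carton

## Robot

A 6-joint arm with a two-finger parallel gripper is mounted at the origin on the work surface. World frame = base frame: x ahead of the robot, y to its left, z up, the work surface at z = 0. Lengths are in mm, angles in rad, forces in N, time in s.
With the tool pointing down it reaches from about 350 to 975 mm from the base axis. Payload 7.1 kg.
Tool frame: the origin (TCP) lies at the very end of the fingers, on their centre line; the grasp point (between the pads) lies 19 mm behind it (ctrl.grip_point_offset is the distance from the TCP to the grasp point, in mm); z points along the fingers, y is the direction in which the jaws open and shut (so a half turn about z gives the same grasp; the last joint's range is limited). The gripper opens to 88 mm and grips with 3 to 60 N. Pads are 20 mm wide; open, the fingers measure 115 mm over their backs; the gripper's body (75 mm by 178 mm) begins 61 mm behind the grasp point.
Start: joints at [-1.365, 0.423, 1.63, -0, 1.089, -0.019], TCP at [139.339, -609.253, 222.675] pointing down, gripper open.
Joint ranges: [-3, 3], [-0.9, 2.11], [0.09, 2.58], [-1.31, 4.45], [0.11, 2.69], [-2.54, 2.54]. Speed limits (rad/s): [2.39, 2.39, 3.01, 3.14, 3.14, 3.14].

## Interface

Orientations are given as a rotation vector (axis times angle).
In Python, from workcell import ctrl gives the robot as it stands.
- The arm moves only by the tool move_arm, never from a script. Its argument "increments" is one flat list of numbers, 5 for each row, row after row: the closure in counts, from 0 (fully open) to 255 (shut), then the shift along the tool's x, y, z in mm, then the turn about the tool's z in degrees. In form: [grip, dx, dy, dz, yaw, grip, dx, dy, dz, yaw, ...]. A call has 1 to 12 rows; each row is the pose to reach, as a shift and turn from the pose measured when the call began, along the tool's axes at that moment; what a row does not reach only later rows make up. A row lasts 1/8 s, in which the tool goes at most 62.5 mm and 10.7 degrees, less where a joint would pass 70% of its speed; a pose out of reach is approached as far as the arm can. A call with a gripper value outside its range is refused whole. The fingers move at their own pace and stop on an object; the grip force is fixed at half the most. Time passes only in rows, so rows that repeat a pose let the fingers close. It gives the time, the measured TCP pose, the force and the opening at its end, in the units of the state.
- ctrl.get_obs(): the state, without advancing time (a new reading comes with each control period).
- ctrl.get_image(name): name is "scene" or "side" or "wrist"; returns a dict with "frame" (384x512x3 uint8, red, green, blue), "vertical_fov" (degrees; the focal length in pixels is half the picture's height over the tangent of half this angle, whatever the lens; pixels are square), "cx", "cy" (the principal point, pixels), "pose" (4x4, takes a point from camera to world coordinates); the wrist camera has in their place "mount" (4x4, takes a point from camera to tool coordinates, whose origin is the TCP and whose axes are the flange's). Camera axes: x right, y down, z forward; pixel columns grow to the right and rows downward; lengths in mm; the calibration is good to about 2 mm. A picture is of the moment at which its call begins: read the wrist's pose just before it. There is no depth.
- ctrl.close_job(): hands the job in, once; it reports no verdict.
The state is a dict: "t": time; "qpos": joint angles; "qvel": joint speeds; "joint_torque": joint torques, N m; "ee_pos": TCP position; "orientation": TCP orientation; "ft_force": force on the tool from outside, world axes, zero at the start; "moment": the same for the moment, N m; "width": finger opening in mm.
Only numpy, scipy, OpenCV 4.12 (cv2) and the standard library are available. Lean on these libraries where they do the work, as an engineer would, in place of code of your own. Each camera call takes 0.05 s, during which the arm holds its last target.

## Task

Finish packing the carton: with the fingertips, push the thick little book that lies in front of it along the table and through the narrow gap left in the front row, until it is fully home against the back row of books and its spine is level with the row's other spines. Push it gently and keep it flat on the table all the way - it must not be picked up, tipped or laid on top of the others - and leave the other things on the table where they are.

Things in the scene. Friction and masses are not known exactly. Their poses are not given: they have to be found in the camera images.
- book: the book to pack: a loose, thick little hardback lying flat, 110 mm from spine to fore-edge (its x; the spine faces -x, towards the robot), 150 mm along the spine (its y), 42 mm thick, 0.4 to 0.65 kg. Origin: centre of its underside. It stands turned up to about 20 degrees and slides on the table when pushed with 2 to 5 N, and stops at once when the push stops.
- carton: low open cardboard carton, fixed, its front panel let down flat on the table towards the robot. Origin: middle of the front fold line (the mouth) at table height; x points into the carton, y to its left, z up. Side walls: inner faces at y = +232 and -232 mm, from x = 0 to 228 mm, 4 mm thick, 75 mm high; outside them flaps slope to the table another 58 mm out.
- back_row (a point): middle of the front face of the carton's back row, at table height (x = 113 mm in the carton's frame; axes as the carton's). The back row is three stacks of books wedged fast, 48 mm high, across the whole carton; the book is home when its fore-edge meets them.
- stack_a: two hardbacks packed one on the other in the front row, wedged fast: 110 mm deep (x), 152 mm wide (y), 44 mm high; spines 1 mm inside the front fold. Origin: centre of the underside; axes as the carton's.
- stack_b: one thick hardback packed in the front row, wedged fast: 110 mm deep (x), 152 mm wide (y), 46 mm high; spine 1 mm inside the front fold. Origin: centre of the underside; axes as the carton's.
- free_place (a point): point on the carton's floor where the middle of the book's underside lies when the book is home, at x = 58 mm and y = -154, 0 or +154 mm in the carton's frame; axes as the carton's. The gap there is 156 mm wide, between the stacks or between a stack and a side wall: 3 mm spare on each side. The carton's floor and let-down panel are so thin (1 mm) that the book slides in at table height.
- tape_roll: bystander: roll of packing tape, 92 mm across, 48 mm high, lying on top of stack_a. Origin: centre of its underside.
- mug: bystander: white mug, 80 mm across, 92 mm high, left of the work. Origin: centre of its underside.
- stamp: bystander: hand stamp with a wooden knob, 34 x 56 mm, 75 mm high, right of the work. Origin: centre of its underside.
- ink_pad: bystander: flat ink pad, 70 x 110 mm, 15 mm high, right of the work. Origin: centre of its underside.
- marker: bystander: marker pen, 130 mm long, 17 mm high, lying left of the work. Origin: underside, about its middle.
- dispenser: bystander: black desk tape dispenser, 58 x 150 mm, 85 mm high, far left. Origin: centre of its underside.
- picture_books: bystander: two large thin picture books lying together, 200 x 250 mm, 26 mm high, far right. Origin: centre of the underside.
Mind the look-alikes: they are no part of the job. What is shaped like the book but pink or purple is not meant.

How it is judged (in metres and radians):
At the end, for the whole second after the job is handed in: The book lies flat on the carton's floor in the free place, square to the carton (within 3 degrees), within 5 mm of the back row and so level with its neighbours' spines, and at rest (x of book in the frame of carton above 0.053 m and horizontal distance between book and free_place below 0.008 m and angle between the x axis of book and the x axis of carton, either way round below 0.05 rad and height (world z) of book below 0.006 m and angle between book's own z axis and vertical below 0.05 rad and linear speed of book below 0.01 m/s); the robot touches nothing.
It fails at once if the book is lifted more than 12 mm off the table or tipped by more than 8 degrees (height (world z) of book above 0.012 m or angle between book's own z axis and vertical above 0.14 rad).
It fails at once if the book is shoved or pressed hard (more than 45 N) (contact force between any of the fingers, the arm and book above 45 N).
It fails at once if another thing on the table is moved by more than 15 mm (distance of any of tape_roll, mug, stamp, ink_pad, marker, dispenser, picture_books from where it was at the start of the episode above 0.015 m).
It also fails if it takes over 61 s, if anything falls off the work surface, if the arm or the gripper's body presses on something with over 40 N, if the wrist force passes 120 N, or if a joint passes its speed limit or range.

## Working session

There is one attempt and no reset: what is moved stays moved. The work goes in short steps, Python scripts to look and compute and a tool call to move; the robot and the scene stay as the last step left them, time stands still between calls to the robot, and variables do not carry over. Pictures are saved under pics/ and viewed, and the job is handed in when it is done.

Besides the shell and the picture viewer there is one more tool, called after "Call:" as a command line: name --argument value ..., lists and objects as JSON in quotes. move_arm: Moves the arm, as the interface text tells. Its arguments: {"type":"object","properties":{"increments":{"type":"array","items":{"type":"number"}}},"required":["increments"]}

```bash
ls; mkdir -p pics; python3 - <<'E'
from workcell import ctrl
import cv2,numpy as np
print(ctrl.get_obs())
for n in("scene","side","wrist"):
    d=ctrl.get_image(n); cv2.imwrite(f"pics/{n}0.png",d["frame"][:,:,::-1])
    print(n,{k:(np.round(v,4).tolist() if k!='frame' else 0) for k,v in d.items()})
E
```

```text
pics
{'t': 0.0, 'qpos': array([-1.36498106e+00,  4.23823289e-01,  1.63066702e+00, -3.03863648e-05,
        1.08858624e+00, -1.89954213e-02]), 'qvel': array([ 0.00084625, -0.000127  ,  0.00198099, -0.00067036,  0.00109315,
       -0.00030315]), 'joint_torque': array([-1.12508203e-04, -5.44628298e+01, -2.73669165e+01,  6.42658537e-02,
        2.28187430e-02, -1.34749980e-04]), 'ee_pos': array([ 139.23548372, -608.73945139,  221.92167794]), 'orientation': array([-3.12029849e+00, -3.52245212e-01,  2.59377833e-04]), 'ft_force': array([ 0.30862627, -0.18720905,  0.29295883]), 'moment': array([ 0.05583264, -0.06570688,  0.02755454]), 'width': 87.66197276846636}
scene {'frame': 0, 'vertical_fov': 49.1268, 'cx': 256.5769, 'cy': 199.2477, 'pose': [[0.8784, 0.4164, -0.2344, 931.2036], [0.4777, -0.7521, 0.4541, -826.1471], [0.0128, -0.5109, -0.8596, 1639.743], [0.0, 0.0, 0.0, 1.0]]}
side {'frame': 0, 'vertical_fov': 50.5969, 'cx': 248.9856, 'cy': 194.4712, 'pose': [[-0.978, -0.1347, 0.1596, 205.8156], [-0.2088, 0.6204, -0.756, 1227.0261], [0.0028, -0.7726, -0.6349, 1118.1587], [0.0, 0.0, 0.0, 1.0]]}
wrist {'frame': 0, 'vertical_fov': 58.0613, 'cx': 263.3094, 'cy': 190.1212, 'mount': [[0.0015, -0.9574, -0.2887, 79.4335], [1.0, 0.0016, -0.0001, 0.4653], [0.0006, -0.2887, 0.9574, -161.2549], [0.0, 0.0, 0.0, 1.0]]}
```

View pics/scene0.png

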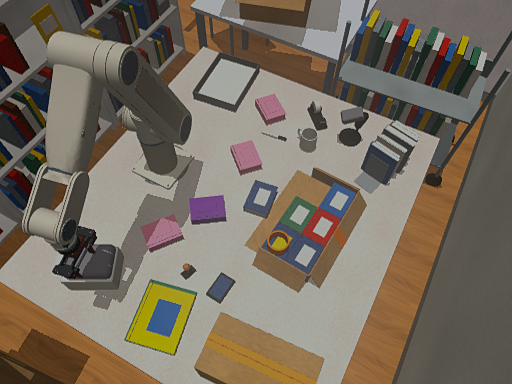

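View pics/side0.png

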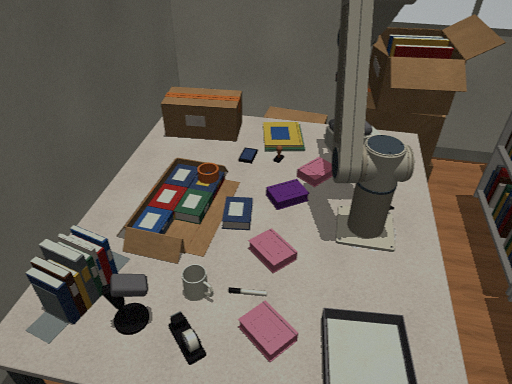

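View pics/wrist0.png

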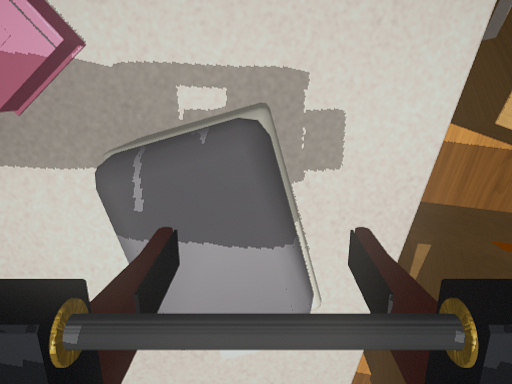

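```bash
python3 - <<'E'
import cv2
a=cv2.imread("pics/scene0.png")[140:300,190:390]; b=cv2.imread("pics/side0.png")[150:270,110:310]
cv2.imwrite("pics/c1.png",cv2.resize(a,None,fx=4,fy=3.7,interpolation=2)[:600]) if 0 else cv2.imwrite("pics/c1.png",cv2.resize(a,(750,600),interpolation=2))
cv2.imwrite("pics/c2.png",cv2.resize(b,(800,480),interpolation=2))
E
```

```text
(no output)
```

View pics/c1.png

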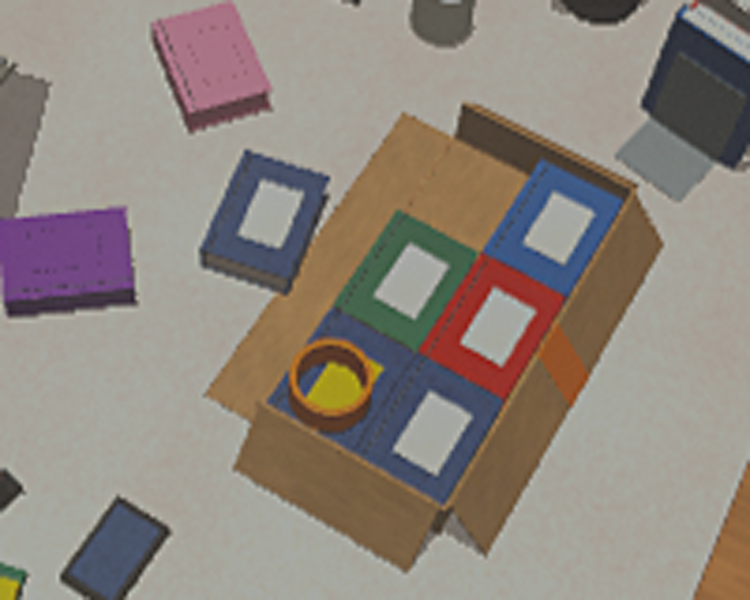

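View pics/c2.png

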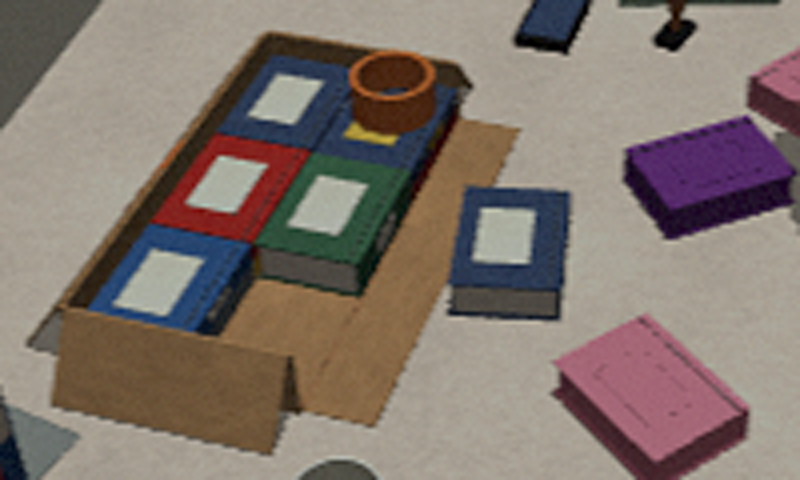

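```bash
cat > h.py <<'E'
from workcell import ctrl
import cv2,numpy as np
from scipy.spatial.transform import Rotation as R
def cam(n):
    o=ctrl.get_obs(); d=ctrl.get_image(n); f=192/np.tan(np.radians(d["vertical_fov"]/2))
    if n=="wrist":
        T=np.eye(4);T[:3,:3]=R.from_rotvec(o["orientation"]).as_matrix();T[:3,3]=o["ee_pos"];P=T@d["mount"]
    else:P=np.array(d["pose"])
    return d["frame"],f,d["cx"],d["cy"],P,o
def ray(c,uv,z):
    _,f,cx,cy,P,_=c; uv=np.atleast_2d(uv).astype(float)
    v=np.c_[(uv[:,0]-cx)/f,(uv[:,1]-cy)/f,np.ones(len(uv))]@P[:3,:3].T
    return P[:3,3]+v*((z-P[2,3])/v[:,2])[:,None]
def proj(c,X):
    _,f,cx,cy,P,_=c; p=(np.atleast_2d(X)-P[:3,3])@P[:3,:3]
    return np.c_[f*p[:,0]/p[:,2]+cx,f*p[:,1]/p[:,2]+cy]
def blob(c,lo,hi,seed,z,close=9):
    hsv=cv2.cvtColor(c[0],cv2.COLOR_RGB2HSV); m=cv2.inRange(hsv,np.array(lo),np.array(hi))
    m=cv2.morphologyEx(m,cv2.MORPH_CLOSE,np.ones((2,2),np.uint8))
    cs,_=cv2.findContours(m,cv2.RETR_EXTERNAL,cv2.CHAIN_APPROX_NONE)
    k=max(cs,key=lambda k:cv2.pointPolygonTest(k,seed,True))
    p=ray(c,k[:,0],z)[:,:2].astype(np.float32)
    r=cv2.minAreaRect(p); return r,cv2.boxPoints(r),k
E
python3 - <<'E'
from h import *
for n,sb,sg in(("scene",(250,200),(292,208)),("side",(227,212),(183,202))):
    c=cam(n); hsv=cv2.cvtColor(c[0],cv2.COLOR_RGB2HSV)
    for s in (sb,sg): print(n,s,hsv[s[1],s[0]],hsv[s[1]+1,s[0]+1])
    for s,lo,hi,z in((sb,(100,60,40),(125,255,255),42),(sg,(50,50,40),(90,255,255),46)):
        r,b,k=blob(c,lo,hi,s,z); print(n,np.round(r[0],1),np.round(r[1],1),round(r[2],2),np.round(b).tolist())
E
```

```text
scene (250, 200) [112  81 110] [111  80 105]
scene (292, 208) [ 67  80 102] [67 81 98]
scene [512.3  37.8] [111.7 148.4] 8.22 [[446.0, 103.0], [468.0, -44.0], [578.0, -28.0], [557.0, 119.0]]
scene [694.6  35.5] [150.4 108.7] 85.99 [[635.0, -36.0], [744.0, -43.0], [754.0, 107.0], [646.0, 114.0]]
side (227, 212) [110 139  75] [ 66   9 143]
side (183, 202) [71 80 92] [ 41  17 162]
side [497.1  48.4] [107.9 149.6] 8.08 [[433.0, 115.0], [454.0, -33.0], [561.0, -18.0], [540.0, 130.0]]
side [681.7  46.3] [152.5 111.5] 86.09 [[621.0, -26.0], [732.0, -34.0], [743.0, 119.0], [631.0, 126.0]]
```

```bash
python3 - <<'E'
from h import *
for n in("scene","side"):
    c=cam(n); im=c[0].copy()
    ps=[(0,0,0),c[5]["ee_pos"],(100,0,0),(0,100,0),(0,-100,0),(500,0,0)]
    q=proj(c,np.array(ps,float)); print(n,np.round(q,1).tolist())
    im=cv2.resize(im,None,fx=1.5,fy=1.5)
    for p in q: cv2.drawMarker(im,tuple(int(v*1.5) for v in p),(0,255,0),0,10)
    cv2.imwrite(f"pics/p_{n}.png",im[:,:,::-1])
cs,cd=cam("scene"),cam("side")
def top(c,lo,hi,s): return cv2.minAreaRect(blob(c,lo,hi,s,44)[2])[0]
for lo,hi,a,b in(((100,60,40),(125,255,255),(250,200),(227,212)),((50,50,40),(90,255,255),(292,208),(183,202))):
    for z in(30,42,50,60): 
        ka=blob(cs,lo,hi,a,z)[0][0];kb=blob(cd,lo,hi,b,z)[0][0];print(z,np.round(ka),np.round(kb))
E
```

```text
scene [[163.4, 163.3], [86.0, 263.8], [180.9, 171.7], [175.2, 148.7], [151.0, 178.6], [255.4, 207.4]]
side [[364.0, 227.5], [342.1, 103.0], [338.4, 223.8], [364.1, 245.6], [363.9, 211.0], [240.6, 209.7]]
30 [509.  45.] [500.  35.]
42 [512.  39.] [497.  48.]
50 [514.  34.] [495.  57.]
60 [517.  29.] [492.  68.]
30 [692.  44.] [689.  29.]
42 [694.  38.] [684.  42.]
50 [695.  33.] [680.  51.]
60 [697.  28.] [676.  62.]
```

View pics/p_scene.png

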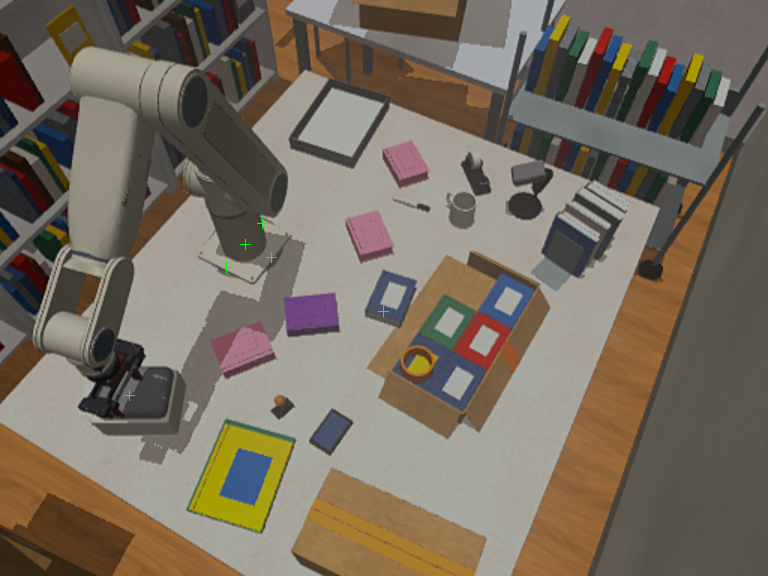

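View pics/p_side.png

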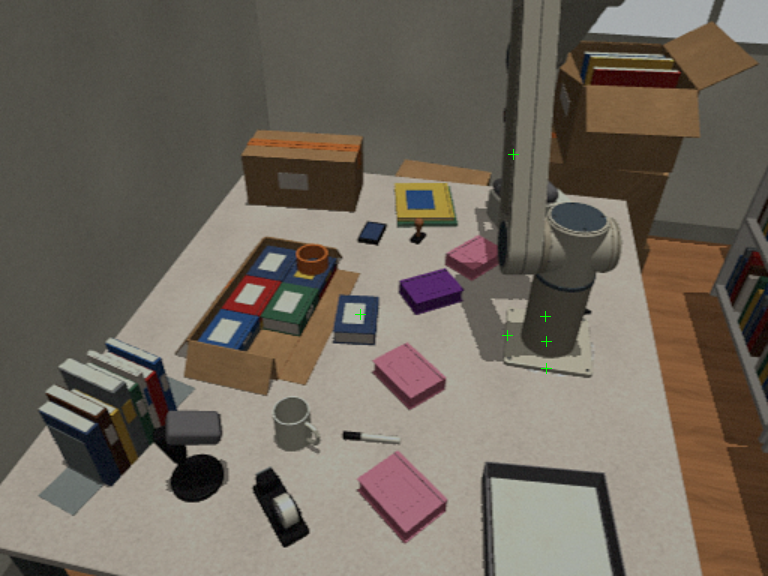

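```bash
python3 - <<'E'
from h import *
a,b=cam("scene"),cam("side")
P={"pink corners top":(42,[(231,147),(253,141),(262,164),(241,173)],[(249,244),(269,231),(297,252),(272,269)]),
"mug rim":(92,[(308,132)],[(194,271)]),"marker":(10,[(262,133),(285,139)],[(230,291),(266,293)]),
"leftwall top front/back corner":(75,[(313.5,168),(359,190)],[(183,234),(127,227)]),"fold/panel outer left corner":(1,[(297,171)],[(204,256)]),
"panel right corner":(1,[(245,245)],[(239,182)])}
for k,(z,u,v) in P.items():
    print(k,np.round(ray(a,u,z)[:,:2]).tolist(),np.round(ray(b,v,z)[:,:2]).tolist())
E
```

```text
pink corners top [[250.0, 214.0], [324.0, 297.0], [426.0, 198.0], [366.0, 106.0]] [[417.0, 223.0], [358.0, 141.0], [242.0, 225.0], [316.0, 321.0]]
mug rim [[545.0, 436.0]] [[556.0, 424.0]]
marker [[327.0, 385.0], [444.0, 407.0]] [[440.0, 416.0], [322.0, 399.0]]
leftwall top front/back corner [[652.0, 271.0], [877.0, 261.0]] [[654.0, 256.0], [867.0, 265.0]]
fold/panel outer left corner [[577.0, 269.0]] [[573.0, 278.0]]
panel right corner [[550.0, -184.0]] [[549.0, -180.0]]
```

Call:
move_arm --increments '[0,520,-568,-60,17,0,520,-568,-60,17,0,520,-568,-60,17,0,520,-568,-60,17,0,520,-568,-60,17,0,520,-568,-60,17,0,520,-568,-60,17,0,520,-568,-60,17,0,520,-568,-60,17,0,520,-568,-60,17,0,520,-568,-60,17,0,520,-568,-60,17]'

```text
t: 2.05
ee_pos: [509.4, 43.0, 281.5]
orientation: [3.14, -0.112, 0.001]
ft_force: [0.3, -1.2, 0.1]
width: 87.9
```

```bash
python3 - <<'E'
from h import *
c=cam("wrist"); print(c[5]["ee_pos"],c[5]["orientation"],c[5]["qvel"].round(2)); cv2.imwrite("pics/w1.png",c[0][:,:,::-1])
E
```

```text
[509.44001738  43.02997888 281.46385897] [ 3.13951808e+00 -1.12275508e-01  1.43211509e-03] [ 0.87  0.38 -0.57 -0.    0.18  0.86]
```

View pics/w1.png

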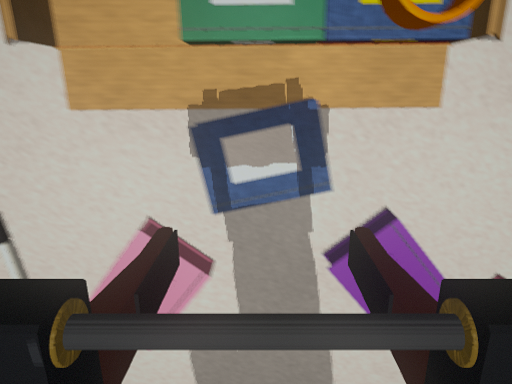

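Call:
move_arm --increments '[0,10,-15,0,0,0,10,-15,0,0,0,10,-15,0,0,0,10,-15,0,0]'

```text
t: 2.6
ee_pos: [523.7, 61.7, 282.4]
orientation: [-3.136, 0.111, -0.007]
ft_force: [0.1, -0.2, -1.0]
width: 87.5
```

```bash
python3 - <<'E'
from h import *
c=cam("wrist"); print(c[5]["ee_pos"],c[5]["orientation"],c[5]["qvel"].round(3)); cv2.imwrite("pics/w2.png",c[0][:,:,::-1])
E
```

```text
[523.6766005   61.70932406 282.44037402] [-3.13640381  0.11054277 -0.00705067] [-0.002 -0.002 -0.002  0.001  0.001  0.001]
```

View pics/w2.png

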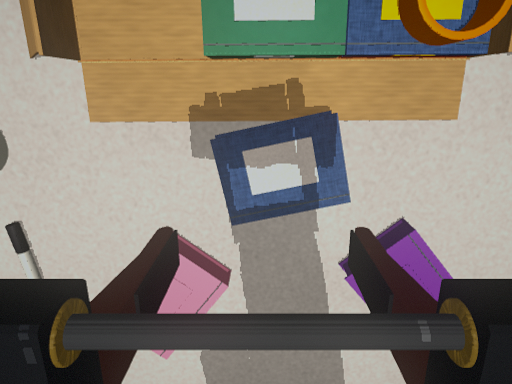

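```bash
python3 - <<'E'
from h import *
c=cam("wrist")
hsv=cv2.cvtColor(c[0],cv2.COLOR_RGB2HSV); m=cv2.inRange(hsv,np.array((100,90,30)),np.array((125,255,255)));m[:100]=0;m[230:]=0
print(m.sum()/255)
k=cv2.convexHull(np.argwhere(m)[:,::-1].astype(np.float32)[:,None,:])
r=cv2.minAreaRect(ray(c,k[:,0],42)[:,:2].astype(np.float32));print("book",r,cv2.boxPoints(r).round(1).tolist())
print("book corners",ray(c,[(212,140),(336,112),(350,202),(232,224)],42)[:,:2].round(1).tolist())
print("green top spine L,R, z46",ray(c,[(202,45),(346,43)],46)[:,:2].round(1).tolist())
print("green bottom",ray(c,[(203,57),(346,55)],1)[:,:2].round(1).tolist())
print("fold wall bottom",ray(c,[(80,58),(492,54)],1)[:,:2].round(1).tolist())
print("panel",ray(c,[(89,122),(460,118)],1)[:,:2].round(1).tolist())
print("pink,purple",ray(c,[(180,237),(231,270),(404,218),(339,265)],42)[:,:2].round(1).tolist())
im=cv2.resize(c[0][0:240,20:500],(800,400),interpolation=2);cv2.imwrite("pics/w2c.png",im[:,:,::-1])
E
```

```text
6610.0
book ((506.9446716308594, 41.97904968261719), (111.93917846679688, 147.8792724609375), 8.004634857177734) [[441.20001220703125, 107.4000015258789], [461.79998779296875, -39.0], [572.7000122070312, -23.399999618530273], [552.0999755859375, 123.0]]
book corners [[548.0, 120.4], [570.0, -23.7], [461.0, -39.8], [441.9, 107.1]]
green top spine L,R, z46 [[650.3, 119.1], [641.6, -34.2]]
green bottom [[642.3, 126.7], [632.7, -44.3]]
fold wall bottom [[651.4, 274.5], [621.7, -217.9]]
panel [[575.8, 279.8], [548.7, -186.8]]
pink,purple [[428.8, 174.4], [377.9, 114.5], [435.5, -106.5], [375.8, -25.8]]
```

View pics/w2c.png

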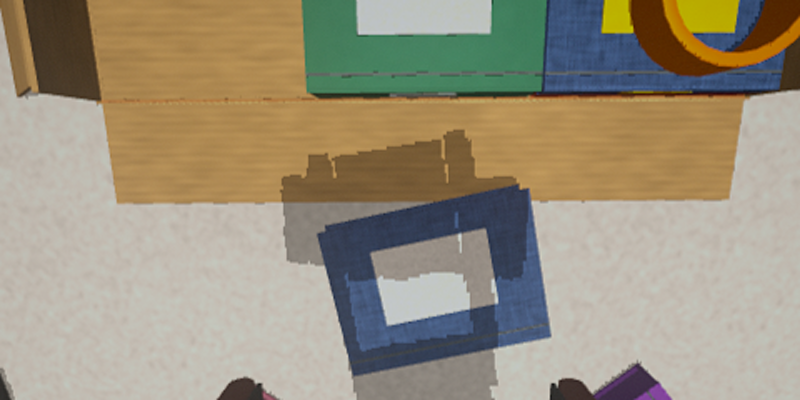

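Call:
move_arm --increments '[0,-60,14,0,0,0,-112,28,30,0,0,-112,28,90,0,0,-112,28,150,0,0,-112,28,210,0,0,-112,28,250,0,0,-112,28,260,0,0,-112,28,260,0,0,-112,28,260,0]'

```text
t: 3.82
ee_pos: [412.6, 42.6, 23.3]
orientation: [-3.136, 0.111, -0.012]
ft_force: [0.4, 0.5, 0.8]
width: 88.1
```

```bash
python3 - <<'E'
from h import *
c=cam("wrist"); print(c[5]["ee_pos"],c[5]["orientation"],c[5]["ft_force"]); cv2.imwrite("pics/w3.png",c[0][:,:,::-1])
E
```

```text
[412.63953017  42.62059905  23.32199467] [-3.13596951  0.11080864 -0.01179436] [0.43318045 0.47617089 0.78926147]
```

View pics/w3.png

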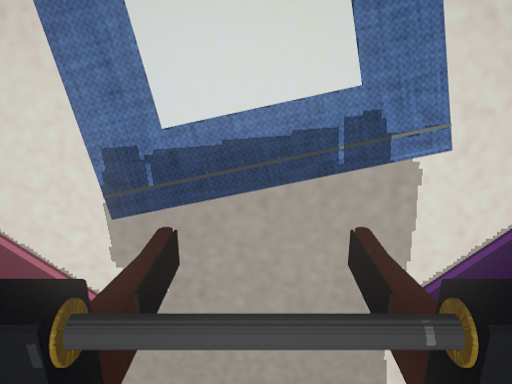

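Call:
move_arm --increments '[0,6,0,0,0,0,12,0,0,0,0,17,0,0,0,0,22,0,0,0,0,27,0,0,0,0,32,0,0,0,0,37,0,0,0,0,42,0,0,0,0,47,0,0,0,0,52,0,0,0,0,57,0,0,0,0,62,0,0,0]'

```text
t: 5.38
ee_pos: [473.8, 38.1, 23.8]
orientation: [-3.136, 0.111, -0.009]
ft_force: [-3.6, 0.8, 0.2]
width: 87.9
```

```bash
python3 - <<'E'
from h import *
c=cam("wrist"); print(c[5]["ee_pos"],c[5]["orientation"],c[5]["ft_force"]); cv2.imwrite("pics/w4.png",c[0][:,:,::-1])
E
```

```text
[473.84585645  38.14726     23.79540937] [-3.13603177  0.11142431 -0.00936238] [-3.55271446  0.82573321  0.1582085 ]
```

View pics/w4.png

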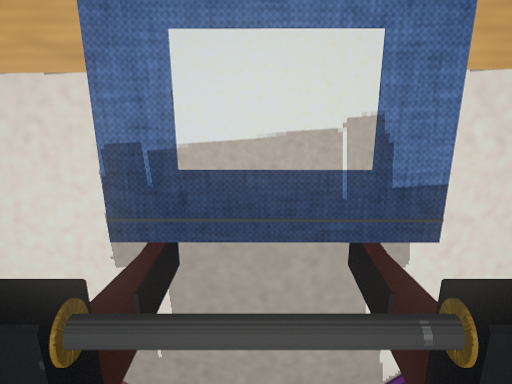

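Call:
move_arm --increments '[0,5,0,0,0,0,10,0,0,0,0,15,0,0,0,0,18,0,0,0,0,18,0,0,0,0,10,0,0,0,0,0,0,0,0]'

```text
t: 6.3
ee_pos: [475.2, 38.2, 24.2]
orientation: [-3.136, 0.111, -0.015]
ft_force: [1.0, 0.8, -0.1]
width: 88.3
```

```bash
python3 - <<'E'
from h import *
c=cam("wrist"); print(c[5]["ee_pos"],c[5]["orientation"],c[5]["ft_force"]); cv2.imwrite("pics/w5.png",c[0][:,:,::-1])
E
```

```text
[475.17647836  38.19282693  24.15928468] [-3.1358188   0.11122795 -0.0147125 ] [ 0.95763269  0.75341035 -0.13034802]
```

View pics/w5.png

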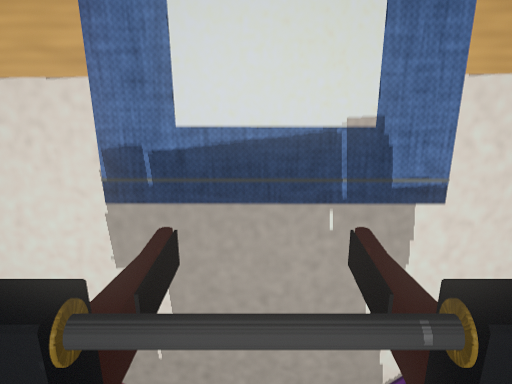

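```bash
python3 - <<'E'
from h import *
c=cam("wrist"); p=ray(c,[(105,204),(446,203),(80,0),(475,0)],42)[:,:2];print(p)
T=R.from_rotvec(c[5]["orientation"]).as_matrix()
s=(p[0]+p[1])/2; print(s,c[5]["qpos"])
x=T[:2,0]; ctr=s+55*x; t=ctr-np.array([-T[0,1],-T[1,1]])*(75+10+22)
d=np.r_[t-c[5]["ee_pos"][:2],0]; print("ctr",ctr,"target",t,"tool d",T.T@d)
E
```

```text
[[507.40609341 104.90134405]
 [497.75438424 -44.021569  ]
 [587.47195787  98.27502163]
 [577.1435626  -48.43598503]]
[502.58023882  30.43988753] [0.05359425 0.55263428 2.06257387 0.00596669 0.51953511 1.69007299]
ctr [557.44106386  26.54571701] target [549.86763358 -80.1851532 ] tool d [ 85.10112505 112.6510998    0.12072999]
```

Call:
move_arm --increments '[0,0,0,-40,0,0,0,10,-80,0,0,20,40,-80,-10,0,40,75,-80,-20,0,60,113,-80,-30,0,85,113,-80,-40,0,85,113,-80,-50,0,85,113,-80,-60,0,85,113,-80,-70,0,85,113,-80,-80,0,85,113,-80,-90,0,85,113,-80,-90.5]'

```text
t: 7.9
ee_pos: [549.9, -80.8, 104.1]
orientation: [2.288, 2.148, 0.012]
ft_force: [0.8, -0.0, -0.1]
width: 87.6
```

```bash
python3 - <<'E'
from h import *
c=cam("wrist"); print(c[5]["ee_pos"],c[5]["orientation"],c[5]["ft_force"]); cv2.imwrite("pics/w6.png",c[0][:,:,::-1])
T=R.from_rotvec(c[5]["orientation"]).as_matrix();print(np.degrees(np.arctan2(T[1,0],T[0,0])),T[:,2])
E
```

```text
[549.87019946 -80.76289179 104.14972823] [2.28844103 2.14845921 0.01188922] [ 0.79150243 -0.03599042 -0.1040408 ]
86.3866528866939 [ 0.00733439  0.00325523 -0.9999678 ]
```

View pics/w6.png

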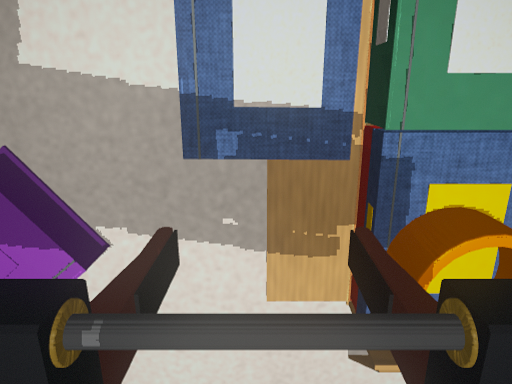

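Call:
move_arm --increments '[0,0,0,40,0,0,0,0,70,0,0,0,0,80,0,0,6,0,80,0,0,12,0,80,0,0,18,0,80,0,0,23,0,80,0,0,28,0,80,0,0,34,0,80,0,0,40,0,80,0,0,46,0,80,0,0,52,0,80,0]'

```text
t: 9.45
ee_pos: [554.6, -29.1, 25.1]
orientation: [2.289, 2.146, 0.013]
ft_force: [-0.4, -5.1, 3.7]
width: 87.9
```

```bash
python3 - <<'E'
from h import *
c=cam("wrist"); print(c[5]["ee_pos"],c[5]["orientation"],c[5]["ft_force"]); cv2.imwrite("pics/w7.png",c[0][:,:,::-1])
E
```

```text
[554.55475784 -29.07081785  25.08296108] [2.28855641 2.14567317 0.01270111] [-0.35608367 -5.10640664  3.73561634]
```

View pics/w7.png

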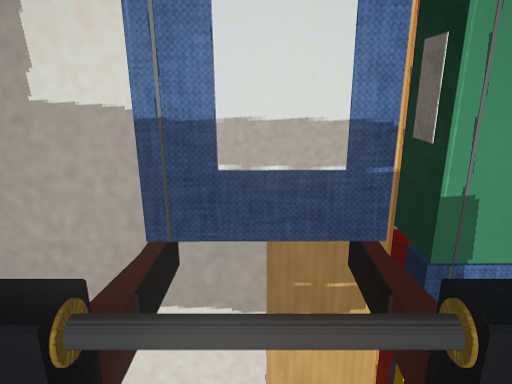

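Call:
move_arm --increments '[0,6,0,0,0,0,12,0,0,0,0,18,0,0,0,0,24,0,0,0,0,30,0,0,0,0,36,0,0,0,0,42,0,0,0,0,48,0,0,0,0,54,0,0,0,0,60,0,0,0,0,66,0,0,0,0,70,0,0,0]'

```text
t: 11.0
ee_pos: [559.0, 41.9, 25.2]
orientation: [2.289, 2.146, 0.013]
ft_force: [-0.2, -4.7, 0.5]
width: 88.0
```

Call:
move_arm --increments '[0,6,0,0,0,0,12,0,0,0,0,18,0,0,0,0,24,0,0,0,0,30,0,0,0,0,36,0,0,0,0,42,0,0,0,0,47,0,0,0,0,51,0,0,0,0,54,0,0,0,0,55,0,0,0,0,55,0,0,0]'

```text
t: 12.5
ee_pos: [562.6, 97.0, 25.4]
orientation: [2.289, 2.146, 0.013]
ft_force: [-1.3, -1.4, 0.1]
width: 88.0
```

```bash
python3 - <<'E'
from h import *
c=cam("wrist"); print(c[5]["ee_pos"],c[5]["orientation"],c[5]["ft_force"]); cv2.imwrite("pics/w8.png",c[0][:,:,::-1])
c=cam("side");cv2.imwrite("pics/s8.png",c[0][:,:,::-1])
E
```

```text
[562.58756645  97.00865987  25.44467125] [2.28876062 2.14625067 0.01338247] [-1.34106459 -1.37736475  0.1169845 ]
```

View pics/w8.png

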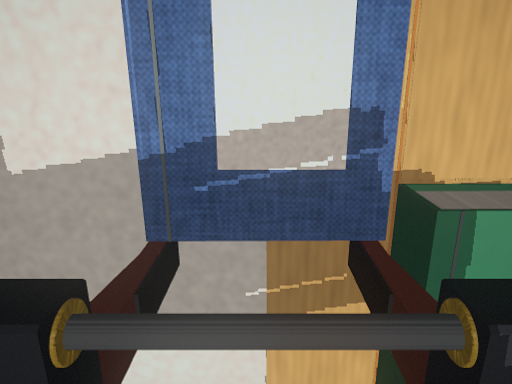

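View pics/s8.png

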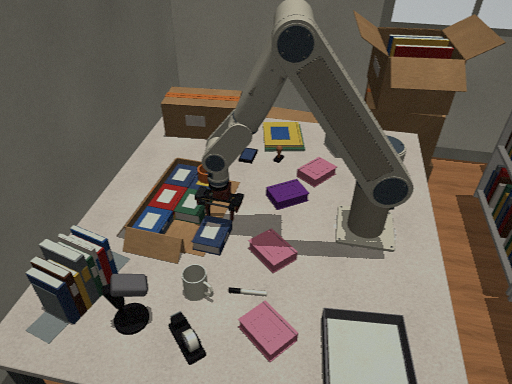

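```bash
python3 - <<'E'
from h import *
c=cam("wrist"); T=R.from_rotvec(c[5]["orientation"]).as_matrix();e=c[5]["ee_pos"]
def tl(uv,z): return ((ray(c,uv,z)-e)@T)[:,:2].round(1).tolist()
print("book edge",tl([(146,241),(387,241)],42)); print("green top",tl([(440,209),(505,210)],46)); print("green bot",tl([(405,184),(505,183)],1))
print("fold/panel",tl([(410,30),(403,120),(398,180)],1),"book fore edge",tl([(410,20),(400,100)],42))
im=cv2.resize(c[0][140:300,300:512],(795,600),interpolation=2);cv2.imwrite("pics/w8c.png",im[:,:,::-1])
E
```

```text
book edge [[11.2, -53.3], [10.9, 57.0]]
green top [[27.9, 76.9], [27.4, 105.5]]
green bot [[26.5, 79.6], [27.1, 135.9]]
fold/panel [[105.7, 72.7], [61.8, 74.3], [28.9, 75.4]] book fore edge [[103.3, 56.2], [73.6, 55.8]]
```

View pics/w8c.png

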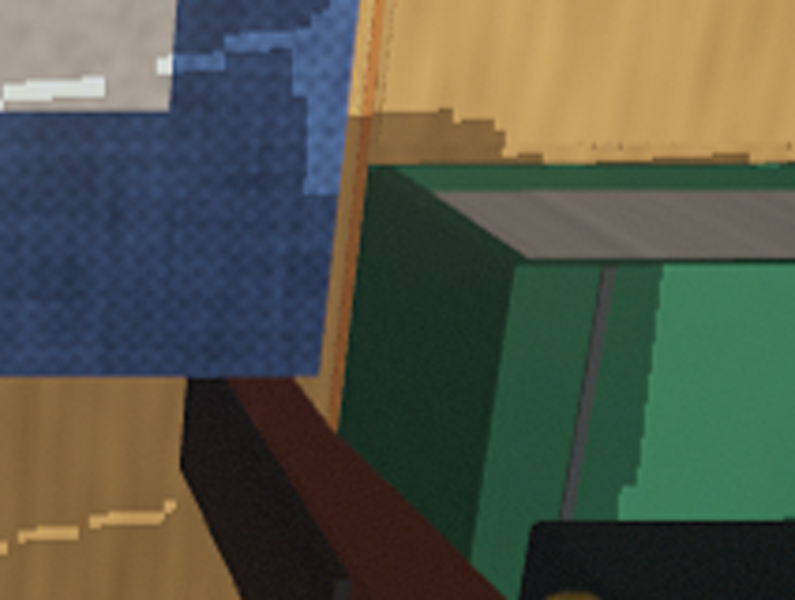

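```bash
python3 - <<'E'
from h import *
c=cam("wrist"); T=R.from_rotvec(c[5]["orientation"]).as_matrix();e=c[5]["ee_pos"]
def tl(uv,z): return ((ray(c,uv,z)-e)@T)[:,:2].round(1).tolist()
print("fold",tl([(399.2,140),(389.3,254.7)],1)); print("green top spine",tl([(440,209.9),(425.3,289)],46)); print("panel edge",tl([(267,242),(267,310),(267,380)],1))
print("green top/bottom left",tl([(440,209.9),(511,209.9)],46),tl([(399,184),(511,183)],1),np.degrees(np.arctan2(T[1,0],T[0,0])))
g=cv2.cvtColor(c[0],cv2.COLOR_RGB2GRAY)
l=cv2.createLineSegmentDetector().detect(g)[0][:,0]
for s in l:
    if np.hypot(s[0]-s[2],s[1]-s[3])>40 and s[0]>370: print(s.round(1),tl([s[:2],s[2:]],1))
E
```

```text
fold [[51.2, 73.5], [-17.2, 75.4]]
green top spine [[27.5, 77.0], [-11.7, 75.9]]
panel edge [[-8.8, 2.4], [-55.2, 2.6], [-109.8, 2.8]]
green top/bottom left [[27.5, 77.0], [27.4, 108.1]] [[26.5, 76.2], [27.0, 139.3]] 86.31300798528748
[370.1 312.1 347.  263.7] [[-57.1, 67.5], [-23.2, 50.5]]
[376.9 349.4 138.1 349.3] [[-85.5, 74.5], [-84.4, -80.8]]
[443.1 278.2 510.6 278. ] [[-33.2, 110.0], [-33.2, 151.5]]
[445.6 183.1 499.5 180.8] [[27.0, 102.4], [28.3, 132.5]]
[403.4  65.5 391.6 169.6] [[89.1, 71.4], [34.8, 71.2]]
[389.  254.2 397.3 172. ] [[-16.9, 75.2], [33.4, 74.5]]
[440.6 208.1 510.6 207.6] [[12.2, 101.8], [12.4, 142.1]]
[405.3 184.8 441.  208.9] [[26.1, 79.8], [11.7, 102.0]]
[389.9 186.9 384.4 238.1] [[24.8, 71.3], [-6.5, 71.3]]
[475.7 211.7 469.  268.1] [[9.9, 122.4], [-26.4, 124.7]]
[379.4 349.  445.6 349.4] [[-85.2, 76.1], [-85.8, 119.6]]
[510.6 190.  416.9 190.2] [[22.9, 139.9], [22.9, 86.7]]
[436.4 210.7 424.7 288.2] [[10.6, 99.6], [-40.1, 99.7]]
[417.3   0.5 413.2  43.1] [[118.8, 74.6], [99.7, 75.0]]
[459.4 325.6 276.9 325.6] [[-67.5, 125.6], [-66.8, 8.9]]
[421.9 319.4 376.9 319.4] [[-62.7, 100.9], [-62.5, 72.3]]
```

Call:
move_arm --increments '[0,4,0,0,0,0,8,0,0,0,0,12,0,0,0,0,15,0,0,0,0,17,0,0,0,0,19,0,0,0,0,19,0,0,0,0,19,0,0,0]'

```text
t: 13.7
ee_pos: [564.2, 116.2, 25.8]
orientation: [2.289, 2.146, 0.015]
ft_force: [-0.7, 0.1, -0.3]
width: 87.6
```

```bash
python3 - <<'E'
from h import *
c=cam("wrist"); T=R.from_rotvec(c[5]["orientation"]).as_matrix();e=c[5]["ee_pos"];print(e,c[5]["ft_force"],c[5]["qpos"])
def tl(uv,z): return ((ray(c,uv,z)-e)@T)[:,:2].round(1).tolist()
g=cv2.cvtColor(c[0],cv2.COLOR_RGB2GRAY)
cv2.imwrite("pics/w9.png",c[0][:,:,::-1])
E
```

```text
[564.22331723 116.19555536  25.76859175] [-0.74726635  0.05326942 -0.33326708] [0.18158516 0.63708626 1.84053222 0.00261641 0.65370013 0.24396618]
```

View pics/w9.png

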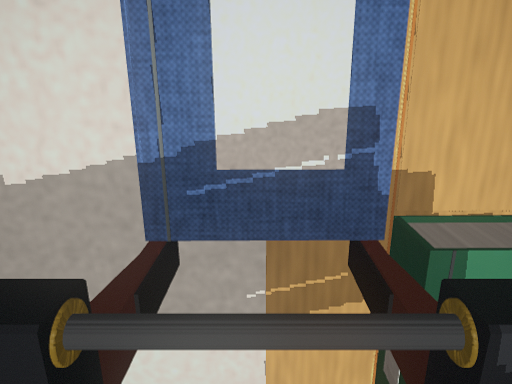

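Call:
move_arm --increments '[0,-15,0,0,0,0,-15,0,-40,0,0,0,0,-90,10,0,30,0,-140,20,0,60,0,-180,30,0,85,0,-200,40,0,85,0,-200,50,0,85,0,-200,60,0,85,0,-200,70,0,85,0,-200,80,0,85,0,-200,90,0,85,0,-200,90]'

```text
t: 15.25
ee_pos: [567.8, 199.6, 226.1]
orientation: [-3.136, 0.1, -0.015]
ft_force: [-0.2, 0.2, -0.4]
width: 87.7
```

Call:
move_arm --increments '[0,0,0,0,0,0,0,0,0,0]'

```text
t: 15.5
ee_pos: [567.9, 199.3, 226.1]
orientation: [-3.136, 0.097, -0.016]
ft_force: [-0.3, 0.0, 0.1]
width: 88.3
```

```bash
python3 - <<'E'
from h import *
c=cam("wrist"); T=R.from_rotvec(c[5]["orientation"]).as_matrix();e=c[5]["ee_pos"];print(e,np.degrees(np.arctan2(T[1,0],T[0,0])),c[5]["qvel"].round(3))
cv2.imwrite("pics/w10.png",cv2.resize(c[0],(768,576),interpolation=2)[:,:,::-1]);cv2.imwrite("pics/w10r.png",c[0][:,:,::-1])
E
```

```text
[567.85550562 199.29306137 226.14724976] -3.543878196175259 [ 0.004  0.    -0.002  0.001 -0.001  0.012]
```

View pics/w10.png

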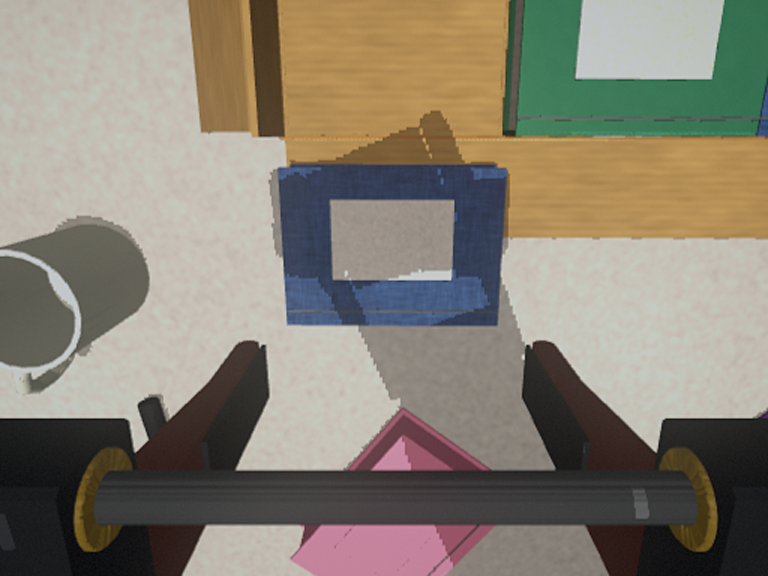

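```bash
python3 - <<'E'
import cv2
im=cv2.imread("pics/w10r.png")
cv2.imwrite("pics/z1.png",cv2.resize(im[60:230,160:250],(318,600),interpolation=2));cv2.imwrite("pics/z2.png",cv2.resize(im[60:230,300:390],(318,600),interpolation=2))
import numpy as np
cv2.imwrite("pics/z.png",np.hstack([cv2.imread("pics/z1.png"),cv2.imread("pics/z2.png")]))
E
```

View pics/z.png

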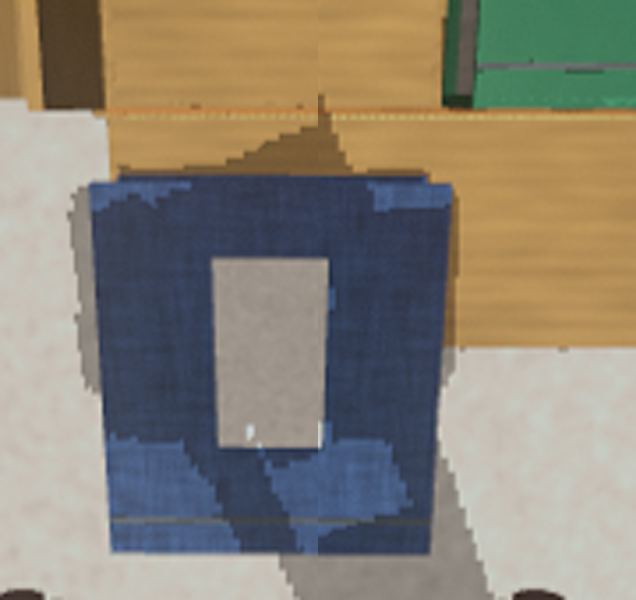

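```bash
cat > m.py <<'E'
from h import *
c=cam("wrist"); T=R.from_rotvec(c[5]["orientation"]).as_matrix();e=c[5]["ee_pos"]
def tl(uv,z): return ((ray(c,uv,z)-e)@T)[:,:2].round(1).tolist()
E
python3 - <<'E'
from m import *
print("wall",tl([(190.3,90.3),(188.9,60)],1),tl([(172.2,90.6)],75))
print("green bot",tl([(335.4,90.3),(337.4,60)],1),"top",tl([(343.9,90.3)],46))
print("book fore",tl([(185.5,112.4),(337.9,112.1)],42),"spine",tl([(191.7,216.5),(331.7,216.5)],42),"forebot",tl([(194,110.1),(331.1,109.5)],1))
print("panel",tl([(345,157.5),(390,158)],1))
E
```

```text
wall [[74.7, -78.4], [105.3, -78.1]] [[75.4, -79.1]]
green bot [[75.0, 77.7], [105.5, 77.9]] top [[75.5, 76.8]]
book fore [[54.4, -75.9], [55.0, 73.2]] spine [[-54.1, -76.0], [-53.6, 73.3]] forebot [[53.9, -75.5], [54.8, 74.2]]
panel [[1.8, 92.9], [1.4, 143.9]]
```

Call:
move_arm --increments '[0,-50,0,0,0,0,-85,0,30,0,0,-85,0,80,0,0,-85,0,130,0,0,-85,0,170,0,0,-85,0,195,0,0,-85,0,203,0,0,-85,0,203,0,0,-85,0,203,0]'

```text
t: 16.73
ee_pos: [485.9, 205.8, 23.4]
orientation: [-3.135, 0.098, -0.018]
ft_force: [-0.1, -0.3, 0.7]
width: 87.9
```

```bash
python3 - <<'E'
from m import *
print(e,np.degrees(np.arctan2(T[1,0],T[0,0])),c[5]["ft_force"])
cv2.imwrite("pics/w11.png",c[0][:,:,::-1])
E
```

```text
[485.86416289 205.831415    23.4114358 ] -3.568115667885594 [-0.06824928 -0.29788563  0.65623223]
```

View pics/w11.png

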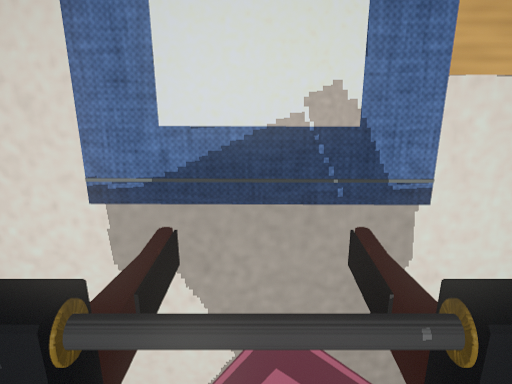

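Call:
move_arm --increments '[0,6,0,0,0,0,12,0,0,0,0,17,0,0,0,0,21,0,0,0,0,25,0,0,0,0,28,0,0,0,0,31,0,0,0,0,34,0,0,0,0,37,0,0,0,0,40,0,0,0,0,43,0,0,0,0,46,0,0,0]'

```text
t: 18.27
ee_pos: [529.9, 202.5, 23.4]
orientation: [-3.137, 0.098, -0.012]
ft_force: [-4.3, 0.9, 2.1]
width: 87.8
```

```bash
python3 - <<'E'
from m import *
print(e,np.degrees(np.arctan2(T[1,0],T[0,0])),c[5]["ft_force"])
cv2.imwrite("pics/w12.png",c[0][:,:,::-1])
E
```

```text
[529.92513037 202.48823822  23.43683158] -3.5735332462996094 [-4.28165329  0.91201737  2.11651604]
```

View pics/w12.png

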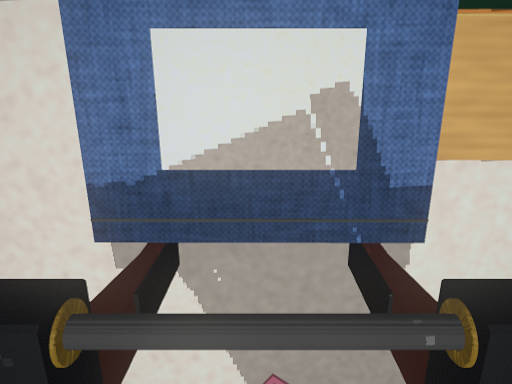

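Call:
move_arm --increments '[0,3,0,0,0,0,6,0,0,0,0,9,0,0,0,0,12,0,0,0,0,15,0,0,0,0,18,0,0,0]'

```text
t: 19.08
ee_pos: [548.9, 201.4, 23.6]
orientation: [-3.136, 0.098, -0.014]
ft_force: [-2.6, 0.1, -1.6]
width: 87.7
```

```bash
python3 - <<'E'
from m import *
print(e,np.degrees(np.arctan2(T[1,0],T[0,0])),c[5]["ft_force"],c[5]["moment"])
cv2.imwrite("pics/w13.png",c[0][:,:,::-1])
E
```

```text
[548.93850597 201.38437468  23.55116511] -3.5795178289065377 [-2.55010621  0.09074287 -1.56060782] [0.0511336  0.56669338 0.03000685]
```

View pics/w13.png

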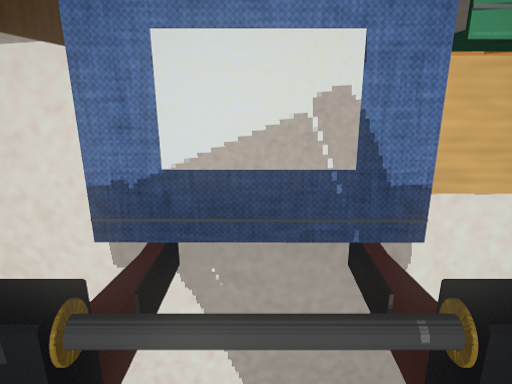

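Entering cleanly (left wall at px (60,40), green stack at (460,50), book between), force low.

Call:
move_arm --increments '[0,3,0,0,0,0,6,0,0,0,0,9,0,0,0,0,12,0,0,0,0,15,0,0,0,0,18,0,0,0,0,21,0,0,0,0,24,0,0,0]'

```text
t: 20.12
ee_pos: [573.6, 199.9, 23.9]
orientation: [-3.136, 0.098, -0.015]
ft_force: [-2.3, -0.4, -2.9]
width: 88.0
```

Call:
move_arm --increments '[0,3,0,0,0,0,6,0,0,0,0,9,0,0,0,0,12,0,0,0,0,15,0,0,0,0,18,0,0,0,0,21,0,0,0,0,24,0,0,0]'

```text
t: 21.12
ee_pos: [597.7, 198.4, 24.1]
orientation: [-3.136, 0.098, -0.015]
ft_force: [-2.8, 1.1, -1.3]
width: 88.0
```

```bash
python3 - <<'E'
from m import *
print(e,np.degrees(np.arctan2(T[1,0],T[0,0])),c[5]["ft_force"],c[5]["moment"])
cv2.imwrite("pics/w14.png",c[0][:,:,::-1])
E
```

```text
[597.73271606 198.38421248  24.10948149] -3.5840069624106348 [-2.8397712   1.14949279 -1.31795594] [0.01436411 0.50546265 0.03419039]
```

View pics/w14.png

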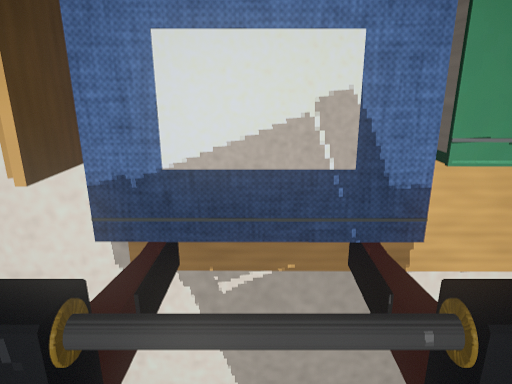

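Call:
move_arm --increments '[0,3,0,0,0,0,6,0,0,0,0,9,0,0,0,0,12,0,0,0,0,15,0,0,0,0,18,0,0,0,0,21,0,0,0,0,24,0,0,0,0,27,0,0,0,0,30,0,0,0]'

```text
t: 22.42
ee_pos: [628.4, 196.5, 24.5]
orientation: [-3.136, 0.098, -0.016]
ft_force: [-3.0, -0.3, -2.5]
width: 87.8
```

```bash
python3 - <<'E'
from m import *
print(e,np.degrees(np.arctan2(T[1,0],T[0,0])),c[5]["ft_force"],c[5]["moment"])
cv2.imwrite("pics/w15.png",c[0][:,:,::-1])
E
```

```text
[628.3654985  196.51237843  24.5015622 ] -3.5885224429050413 [-2.99703267 -0.29099852 -2.48776786] [ 0.00396307  0.54068677 -0.00191702]
```

View pics/w15.png

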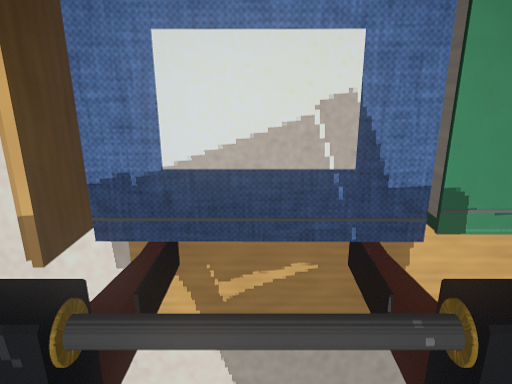

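Call:
move_arm --increments '[0,1.5,0,0,0,0,3,0,0,0,0,4,0,0,0,0,5,0,0,0]'

```text
t: 22.98
ee_pos: [633.8, 196.2, 24.6]
orientation: [-3.136, 0.098, -0.017]
ft_force: [-1.9, -1.0, -1.8]
width: 88.0
```

Call:
move_arm --increments '[0,1,0,0,0,0,1.5,0,0,0]'

```text
t: 23.22
ee_pos: [635.4, 196.1, 24.6]
orientation: [-3.136, 0.098, -0.017]
ft_force: [-2.6, 0.8, -0.7]
width: 87.6
```

Call:
move_arm --increments '[0,0.7,0,0,0,0,1.2,0,0,0]'

```text
t: 23.48
ee_pos: [635.7, 196.1, 24.7]
orientation: [-3.136, 0.098, -0.014]
ft_force: [-6.8, 0.9, 0.6]
width: 87.6
```

Call:
move_arm --increments '[0,0.7,0,0,0,0,1.2,0,0,0]'

```text
t: 23.72
ee_pos: [635.7, 196.1, 24.6]
orientation: [-3.136, 0.099, -0.01]
ft_force: [-7.0, 0.6, 2.7]
width: 87.9
```

```bash
python3 - <<'E'
from m import *
print(e,np.degrees(np.arctan2(T[1,0],T[0,0])),c[5]["ft_force"],c[5]["moment"])
cv2.imwrite("pics/w16.png",c[0][:,:,::-1])
E
```

```text
[635.74565744 196.09330465  24.64708281] -3.6045920359137376 [-7.00369758  0.58134183  2.66855651] [0.37775002 1.43958839 0.07889182]
```

View pics/w16.png

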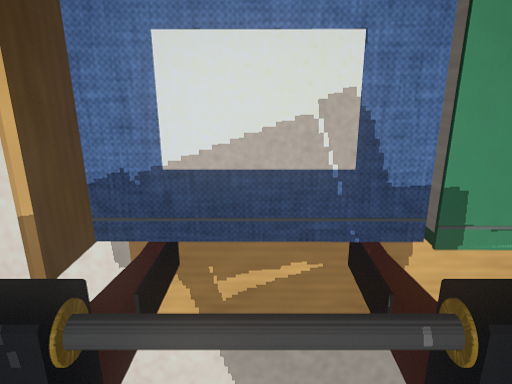

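Call:
move_arm --increments '[0,1,0,0,0,0,2,0,0,0,0,2.5,0,0,0]'

```text
t: 24.15
ee_pos: [635.7, 196.1, 24.6]
orientation: [-3.137, 0.099, -0.002]
ft_force: [-13.4, 2.1, 7.1]
width: 87.5
```

Call:
move_arm --increments '[0,-10,0,0,0,0,-25,0,0,0,0,-40,0,-20,0,0,-60,0,-60,0,0,-60,0,-110,0,0,-60,0,-160,0,0,-60,0,-200,0,0,-30,0,-220,0,0,-10,0,-220,0,0,-10,0,-220,0,0,-10,0,-220,0]'

```text
t: 25.52
ee_pos: [624.3, 195.9, 244.0]
orientation: [-3.137, 0.099, -0.0]
ft_force: [0.1, -0.7, -0.1]
width: 87.9
```

```bash
python3 - <<'E'
from m import *
print(e,np.degrees(np.arctan2(T[1,0],T[0,0])),c[5]["ft_force"],c[5]["qvel"].round(3))
cv2.imwrite("pics/w17.png",cv2.resize(c[0],(768,576),interpolation=2)[:,:,::-1]);cv2.imwrite("pics/w17r.png",c[0][:,:,::-1])
s=cam("side")[0];cv2.imwrite("pics/s17.png",cv2.resize(s[140:280,100:320],(770,490),interpolation=2)[:,:,::-1])
E
```

```text
[624.29474968 195.89625687 244.02714555] -3.6076619470518927 [ 0.05016622 -0.68334936 -0.14128672] [ 0.004 -0.     0.004  0.     0.003 -0.002]
```

View pics/w17.png

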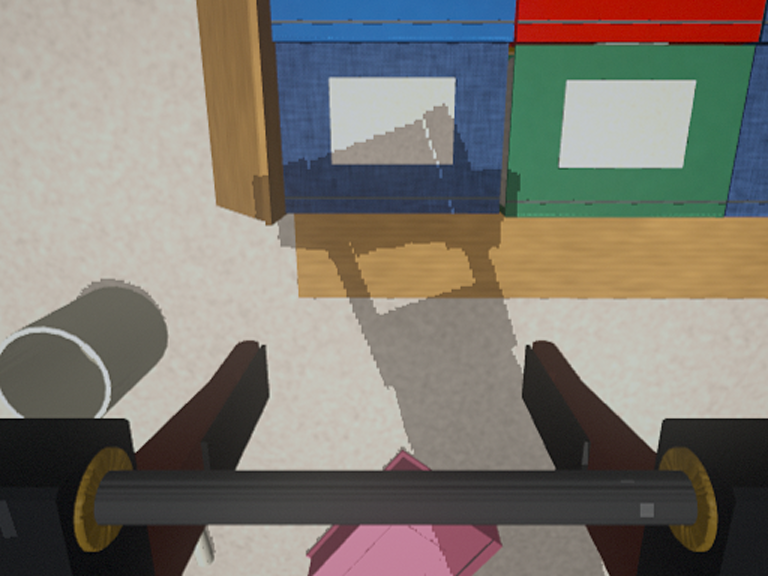

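View pics/s17.png

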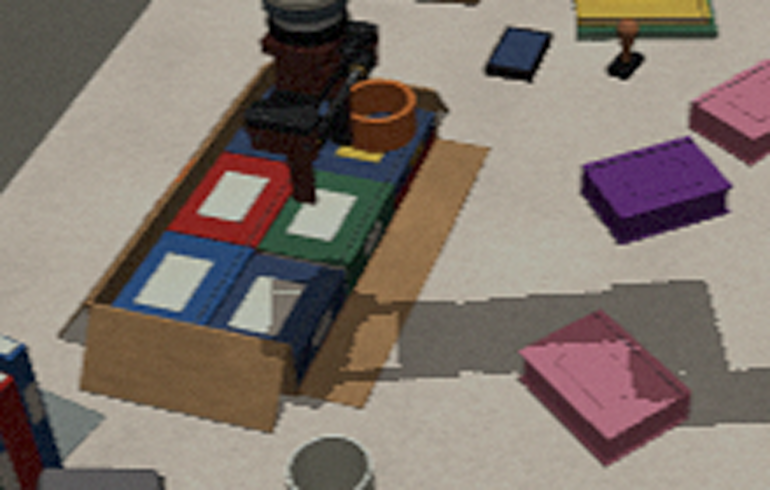

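```bash
python3 -c "
from h import *
from workcell import ctrl
c=cam('wrist');T=R.from_rotvec(c[5]['orientation']).as_matrix();e=c[5]['ee_pos']
print(((ray(c,[(190,142),(333,142),(182,28.5),(339,28.5)],42)-e)@T)[:,:2].round(1).tolist(),((ray(c,[(341,144.5),(483,144.5)],46)-e)@T)[:,:2].round(1).tolist())
print(ctrl.close_job())"
```

```text
[[22.7, -76.9], [23.0, 73.7], [132.2, -78.1], [132.3, 72.9]] [[21.0, 81.3], [21.3, 229.1]]
the job is handed in; nothing more can be done
None
```

The blue book is packed: it lies in the left-hand gap of the front row (carton y = +154 mm), against the back row, and the job is handed in. No verdict was reported.

**How it was done:** I pushed the book in three stages with the open fingertips. The first was forward on the spine, which turned it square to the carton. The second was about 170 mm to the left, until it lined up with the gap. The third was straight in, at about 2–5 N. The push stopped within about 1 mm of the predicted home position, and I finished with a light press of about 13 N.

**Last checks:**
- **Seating:** the fore-edge meets the back row along its whole length. The spine is about 1.7 mm behind the neighbouring stack's spine, where 2 mm is expected.
- **Squareness:** it is square to the carton within about 0.5°.
- **Flatness:** it looked flat in every view.
- **Other things:** nothing in the last views looked disturbed, though I did not measure the bystanders. The arm ended about 240 mm above the table, touching nothing.
- **Time:** the job took about 26 s.

**What disagreed:** the scene and side cameras placed the book up to 15 mm apart at the start. I used the wrist camera and the contact forces for all positioning instead. Single-line estimates of the carton's angle scattered by about 1–2°.

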